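Take the combination lock off the punch-and-die box

TASK

Unlock the steel tooling box: turn the lock's dial, either way round, until it clicks into the notch where its pointer faces the raised white mark on the lock, and draw the straight shackle bolt all the way out by its knob while the lock still sits on its hasp. Then lift the lock off the staple and present it: hold it still and level, dial on top and bolt still drawn, about 150 mm above the hasp, and finish while holding it there. Leave the beaker, the jar and the pipe clamp where they are.

Things in the scene. Friction and masses are not known exactly. Their poses are not given: they have to be found in the camera images.
- box: fixed steel tooling box, 240 x 320 mm in plan (x, y), shut flat lid 250 x 330 mm, lid top 80 mm above the table. Origin: centre of its underside; x points from the hasp side to the lid hinges. A bracket 100 mm wide stands out 65 mm from the lid's -x edge at lid height; a hasp strap 5 mm thick, 90 mm wide lies flat over lid and bracket. End handles reach to y = +-189 mm.
- seat (a point): fixed point where the lock stands: on the hasp strap, 85 mm above the table, 150 mm to -x of the box's centre; axes as the box. The staple is an upright steel plate centred here, 30 mm wide (x), 10 mm thick (y), 36 mm high, with an 18 mm eye through it along y, the eye's centre 22 mm above this point.
- lock: loose combination lock, about 0.55 kg: brass block 36 mm thick (x, flat faces), 80 mm long (y), 54 mm high, astride the staple. Origin: centre of its underside. Mouth open below and to both x faces: 13 mm wide (y), 38 mm deep, centred; 3 mm play, so it can turn 6 degrees. Dial on top (axis at x = y = 0), bolt knob at the +y end, white mark on the top face just +y of the dial.
- dial (a joint): dial angle, rad, anticlockwise from above. 0 (or a full turn, 6.283) is the opening notch: pointer to the white mark, along the lock's +y. Ten clicks a turn, 0.628 rad apart; let go within half a click it springs into the notch. About 0.1 N m to turn, several turns either way. The bolt is free only within about 0.2 rad of the opening notch. Starts 2 to 8 clicks from 0.
- dial_grip (a point): middle of the dial's grip bar, on the dial's axis, 67.5 mm above the lock's underside. The black bar is 10 mm thick (x), 31 mm long (y), 18 mm high (58.5 to 76.5 mm above the underside), on a 34 mm disc lying on the lock's top. Turns with the dial: y points along the bar to its pointed end with the white pointer line, z up.
- bolt (a joint): how far the straight shackle bolt is drawn along the lock's +y, m: 0 home, through the staple's eye; 0.034 fully out at its stop (clear of the mouth from 0.030). It crosses the mouth 22 mm above the lock's underside. About 2 N of friction; it stays where it is left. With the dial off its notch it stops hard after 1 to 2 mm.
- bolt_knob (a point): centre of the bolt's pull knob: steel cylinder 20 mm in diameter, 22 mm long, along the lock's y; 64 mm to +y of the lock's centre when home (98 mm when drawn), 22 mm above the lock's underside, 27 mm above lid level. 13 mm gap between knob and lock when home. Axes as the lock.
- clamp: bystander: loose steel pipe clamp ring, 72 mm in diameter with a screw lug, 14 mm high, lying on the far part of the lid. Origin: centre of its underside.
- beaker: bystander: open steel beaker, 76 mm in diameter, 95 mm high, on the table to the left. Origin: centre of its underside.
- jar: bystander: brown glass jar with a white cap, 60 mm in diameter, 85 mm high, on the table to the right. Origin: centre of its underside.
Mind the look-alikes: they are no part of the job. What is meant by the lock is not pink or turquoise, and is the smaller of those in its own colour.

How it is judged:
By the outcome, as a careful person would: the job done as asked, in the order asked, and still so for the second after the job is handed in, while the arm keeps its last pose, push and grip.
It also fails if it takes over 72 s, if anything falls off the work surface, if the arm or the gripper's body presses on something with over 40 N, if the wrist force passes 120 N, or if a joint passes its speed limit or range.

ROBOT

A 6-joint arm with a two-finger parallel gripper is mounted at the origin on the work surface. World frame = base frame: x ahead of the robot, y to its left, z up, the work surface at z = 0. Lengths are in m, angles in rad, forces in N, time in s.
With the tool pointing down it reaches from about 0.25 to 0.725 m from the base axis. Payload 4 kg.
Tool frame: the origin (TCP) lies on the mounting face of the last link; the fingertips stand 173 mm ahead of it and the grasp point (between the pads) lies 155 mm ahead of it (grip_depth is the distance from the TCP to the grasp point, in m); z points along the fingers, y is the direction in which the jaws open and shut (so a half turn about z gives the same grasp; the last joint's range is limited). The gripper opens to 85 mm and grips with 20 to 120 N. Pads are 22 mm wide; open, the fingers measure 114 mm over their backs; the gripper's body (76 mm by 85 mm) begins 54 mm behind the grasp point. The pads swing forward as they close: fully open they stand 13 mm farther back than shut.
Start: joints at [-1.105, 0.241, 0.005, 1.335, 0, 1.571], TCP at [0.225, -0.447, 0.405] pointing down, gripper open.
Joint ranges: [-2.72, 2.72], [-1.05, 1.87], [-1.09, 1.28], [-1.99, 2.15], [-1.42, 1.44], [-3.14, 3.14]. Speed limits (rad/s): [2.79, 2.79, 3.14, 3.14, 3.14, 3.14].

INTERFACE

Orientations are given as a unit quaternion [x, y, z, w].
In Python, from bench import * gives the robot as it stands.
- The arm moves only by the tool drive_tool, never from a script. Its argument "rows" is text: rows parted by semicolons, each of 7 numbers parted by spaces: the shift along the tool's x, y, z each as a share of 0.25 m, from -1 to 1, then the turn, a rotation vector about the tool's x, y, z each as a share of 180 degrees, from -1 to 1, then the closure, from -1 (fully open) to 1 (shut). A call has exactly 10 rows; each row shifts and turns the commanded pose from where the row before left it, along the tool's axes as they then stand; what a row does not reach is not made up. A row lasts 1/8 s, in which the tool goes at most 62.5 mm and 10.7 degrees, less where a joint would pass 70% of its speed; a pose out of reach is approached as far as the arm can. A call with a number of a shift or a turn outside -1 to 1 is refused whole. A call with a gripper value outside its range is refused whole. The fingers move at their own pace and stop on an object; "grip_force" is the grip in N (left out, the last holds). Time passes only in rows, so rows that do not move let the fingers close, or fill a call up. It gives the time, the measured TCP pose, the force and the opening at its end, in the units of the state.
- read_state(): the state, without advancing time (a new reading comes with each control period).
- grab_frame(name): name is "scene" or "top" or "wrist"; returns a dict with "img" (384x512x3 uint8, red, green, blue), "z_map" (384x512 float32, m along the optical axis (not along the pixel's ray), 0 where there is no reading), "vfov" (degrees; the focal length in pixels is half the picture's height over the tangent of half this angle, whatever the lens; pixels are square), "cx", "cy" (the principal point, pixels), "view" (4x4, takes a point from world to camera coordinates); the wrist camera has in their place "mount" (4x4, takes a point from camera to tool coordinates, whose origin is the TCP and whose axes are the flange's). Camera axes: x right, y up, looking along -z (the intrinsics and any distortion apply to the point x, -y, -z); pixel columns grow to the right and rows downward; lengths in m; the calibration is good to about 2 mm. The wrist camera is an equidistant fisheye: a pixel r from the principal point sees the ray r / f radians off the axis. A picture is of the moment at which its call begins: read the wrist's pose just before it.
- close_job(): hands the job in, once; it reports no verdict.
The state is a dict: "clock": time; "qpos": joint angles; "dq": joint speeds; "effort": joint torques, N m; "eef_pos": TCP position; "eef_rot": TCP orientation; "ft_force": force on the tool from outside, world axes, zero at the start; "ft_torque": the same for the moment, N m; "width": finger opening in m.
Only numpy, scipy, OpenCV 4.12 (cv2) and the standard library are available. Lean on these libraries where they do the work, as an engineer would, in place of code of your own. Each camera call takes 0.05 s, during which the arm holds its last target. There are 200 camera calls.

## Working session

There is one attempt and no reset: what is moved stays moved. The work goes in short steps, Python scripts to look and compute and a tool call to move; the robot and the scene stay as the last step left them, time stands still between calls to the robot, and variables do not carry over. Pictures are saved under pics/ and viewed, on a budget of 10 in all, crops included, one or two more only if the job needs it, and the job is handed in when it is done.

Besides the shell and the picture viewer there is one more tool, called after "Call:" in YAML: its name, and indented under it one key for each argument. drive_tool: Moves the arm, as the interface text tells. Its arguments: {"type":"object","properties":{"rows":{"type":"string"},"grip_force":{"type":"number"}},"required":["rows"]}

```bash
ls; mkdir -p pics; python3 - <<'E'
from bench import *
import cv2
s=read_state();print(s)
for n in("scene","top"):
    f=grab_frame(n);cv2.imwrite(f"pics/{n}0.png",cv2.cvtColor(f["img"],cv2.COLOR_RGB2BGR))
    print(n,f["vfov"],f["cx"],f["cy"],f["view"])
a=cv2.imread("pics/scene0.png");b=cv2.imread("pics/top0.png")
cv2.imwrite("pics/both.png",cv2.resize(cv2.hconcat([a,b]),None,fx=.78,fy=.78))
E
```

```text
pics
{'clock': 0.0, 'qpos': array([-1.10503391e+00,  2.41385360e-01,  3.72534633e-03,  1.33518443e+00,
        7.22218902e-06,  1.57080589e+00]), 'dq': array([ 0.00041452,  0.00039539, -0.00025552, -0.00069232,  0.00011641,
        0.00084349]), 'effort': array([-3.33963044e-04, -3.72319651e+01,  2.52405918e+01,  1.69858657e-02,
        8.33772816e-06,  7.90713415e-06]), 'eef_pos': array([ 0.22443158, -0.44649791,  0.4038268 ]), 'eef_rot': array([ 9.73006098e-01,  2.30777131e-01, -2.32824904e-04, -9.97245032e-04]), 'ft_force': array([-0.00432157, -0.54987548,  0.22828129]), 'ft_torque': array([-0.01754406,  0.04976014,  0.02040766]), 'width': 0.08548018055600563}
scene 45.60521582167715 251.72907934196272 197.40447195667696 [[-0.72592651  0.68737455 -0.02338649  0.41137824]
 [-0.40144878 -0.39586443  0.82591176  0.12893741]
 [ 0.55845285  0.60893972  0.56331416 -1.72962568]
 [ 0.          0.          0.          1.        ]]
top 42.01046240187931 252.04593683826218 195.82863231592876 [[ 1.28705949e-02 -9.99853624e-01 -1.12729045e-02  2.91063280e-04]
 [ 9.96008996e-01  1.18236872e-02  8.84662700e-02 -5.53715656e-01]
 [-8.83200334e-02 -1.23665278e-02  9.96015382e-01 -1.35857985e+00]
 [ 0.00000000e+00  0.00000000e+00  0.00000000e+00  1.00000000e+00]]
```

View pics/top0.png

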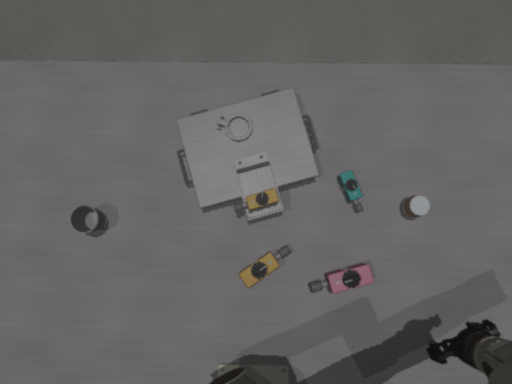

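View pics/scene0.png

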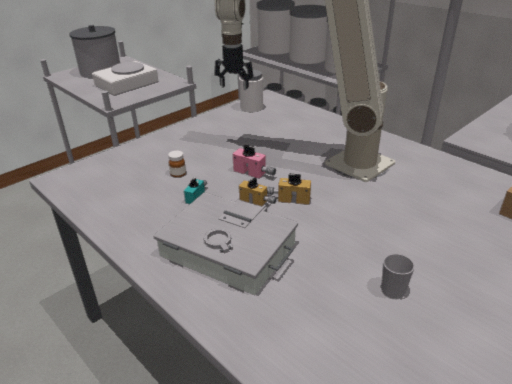

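Locks that could be meant, in top-view pixels: brass on the hasp (262,199), brass on the table (260,269), pink (350,279), turquoise (350,186). By the description I choose the brass one on the hasp, and will check that it is the smaller of the two. The clamp is at (238,128), the beaker at (88,219) and the jar at (417,206).

```bash
cat > h.py <<'E'
from bench import *
import numpy as np, cv2
from scipy.spatial.transform import Rotation as R
def save(n,img,box=None,k=1):
    if box: x0,y0,x1,y1=box; img=img[y0:y1,x0:x1]
    cv2.imwrite(f"pics/{n}.png",cv2.resize(cv2.cvtColor(img,cv2.COLOR_RGB2BGR),None,fx=k,fy=k,interpolation=cv2.INTER_CUBIC))
def foc(f): return f["img"].shape[0]/2/np.tan(np.radians(f["vfov"])/2)
def toplane(f,uv,z,pose=None):
    "pixels -> world points on height z; pose=state for the wrist camera"
    d=(np.atleast_2d(uv).astype(float)-[f["cx"],f["cy"]])/foc(f)
    if pose is None:
        T=np.linalg.inv(f["view"]); d=np.c_[d[:,0],-d[:,1],-np.ones(len(d))]
    else:
        P=np.eye(4);P[:3,:3]=R.from_quat(pose["eef_rot"]).as_matrix();P[:3,3]=pose["eef_pos"];T=P@f["mount"]
        r=np.linalg.norm(d,axis=1,keepdims=True)+1e-12; s=np.sin(r)/r
        d=np.c_[d[:,:1]*s,-d[:,1:]*s,-np.cos(r)]
    w=d@T[:3,:3].T; o=T[:3,3]
    return o+w*((z-o[2])/w[:,2:])
def brass(img):
    h=cv2.cvtColor(img,cv2.COLOR_RGB2HSV)
    return cv2.inRange(h,(12,110,60),(28,255,255))
E
python3 - <<'E'
from h import *
f=grab_frame("top");m=brass(f["img"])
m=cv2.morphologyEx(m,cv2.MORPH_CLOSE,np.ones((13,13)))
for c in cv2.findContours(m,0,2)[0]:
    if cv2.contourArea(c)<100: continue
    r=cv2.minAreaRect(c)
    u,v=map(int,r[0]); print(r, "zmap",f["z_map"][v-6:v+7,u-6:u+7].min())
    for z in(.054,.064,.139):
        p=toplane(f,cv2.boxPoints(r),z)
        e=p[1]-p[0],p[2]-p[1]
        L=max(e,key=np.linalg.norm); print(z,p.mean(0).round(4),[np.linalg.norm(q).round(4) for q in e],"long dir deg",np.degrees(np.arctan2(L[1],L[0])).round(1))
print(toplane(f,[[180,122],[294,90],[317,174],[203,207]],.08).round(3))
print(toplane(f,[[240,209]],.107),toplane(f,[[88,219]],.095),toplane(f,[[417,206]],.085),toplane(f,[[238,128]],.094))
save("topc",f["img"],(180,80,380,300),2.7)
E
```

```text
((258.78533935546875, 269.4844055175781), (16.90133285522461, 38.28545379638672), 54.865806579589844) zmap 1.283583
0.054 [ 0.3538 -0.0138  0.054 ] [np.float64(0.1022), np.float64(0.0449)] long dir deg -54.3
0.064 [ 0.3544 -0.0138  0.064 ] [np.float64(0.1014), np.float64(0.0446)] long dir deg -54.3
0.139 [ 0.3587 -0.0136  0.139 ] [np.float64(0.0957), np.float64(0.0421)] long dir deg -54.3
((261.6548156738281, 198.79534912109375), (12.40824031829834, 29.767845153808594), 72.6459732055664) zmap 1.2375432
0.054 [ 0.5433 -0.0193  0.054 ] [np.float64(0.0806), np.float64(0.0337)] long dir deg -71.9
0.064 [ 0.5425 -0.0193  0.064 ] [np.float64(0.08), np.float64(0.0334)] long dir deg -71.9
0.139 [ 0.5363 -0.0187  0.139 ] [np.float64(0.0756), np.float64(0.0316)] long dir deg -71.9
[[ 0.746  0.203  0.08 ]
 [ 0.837 -0.103  0.08 ]
 [ 0.609 -0.166  0.08 ]
 [ 0.517  0.136  0.08 ]]
[[0.51167416 0.0369362  0.107     ]] [[0.48128875 0.43585266 0.095     ]] [[ 0.52660445 -0.42779148  0.085     ]] [[0.72814925 0.04596432 0.094     ]]
```

View pics/topc.png

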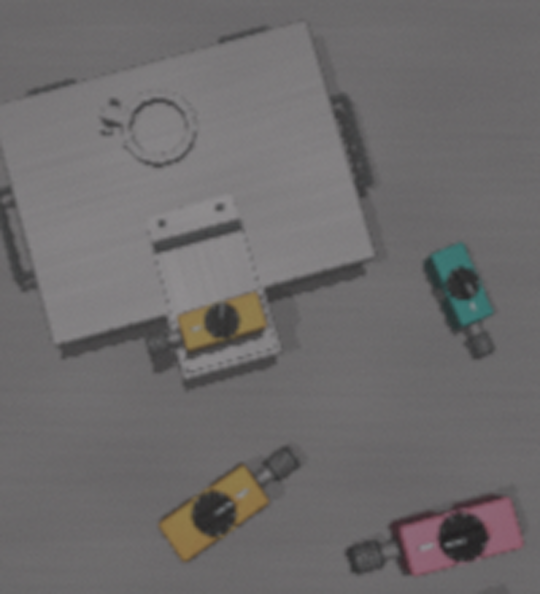

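The crop confirms it: the brass lock on the hasp measures about 80 mm, the one on the table about 102 mm. The white mark is at crop (196,328), on the left (+y), and the knob at (160,345). The box yaw is about 16° and the seat about (0.534,-0.022). I'm moving above it for a close look.

Call:
drive_tool:
  rows: ".208 -.1076 -.02 0 0 0 -1;.208 -.1076 -.02 0 0 0 -1;.208 -.1076 -.02 0 0 0 -1;.208 -.1076 -.02 0 0 0 -1;.208 -.1076 -.02 0 0 0 -1;.208 -.1076 -.02 0 0 0 -1;.208 -.1076 -.02 0 0 0 -1;.208 -.1076 -.02 0 0 0 -1;.208 -.1076 -.02 0 0 0 -1;0 0 0 0 0 .059 -1"
  grip_force: 30

```text
clock: 1.4
eef_pos: [0.5359, -0.0167, 0.4489]
eef_rot: [0.99, 0.14, -0.0, -0.0]
ft_force: [-1.0, -0.2, -0.6]
width: 0.0854
```

```bash
python3 - <<'E'
from h import *
s=read_state();f=grab_frame("wrist");print(s["clock"],s["eef_pos"],R.from_quat(s["eef_rot"]).as_matrix().round(3),s["qpos"].round(3),s["ft_force"]);print(f["mount"].round(3),f["vfov"],f["cx"],f["cy"])
np.savez("w1.npz",img=f["img"],**{k:f[k] for k in("mount","vfov","cx","cy")},pos=s["eef_pos"],rot=s["eef_rot"])
save("w1",f["img"],None,1.5)
E
```

```text
1.4 [ 0.53587133 -0.01673004  0.44887504] [[ 0.961  0.278 -0.   ]
 [ 0.278 -0.961  0.001]
 [ 0.    -0.001 -1.   ]] [-3.100e-02  3.000e-01  1.990e-01  1.470e+00  1.000e-03  2.829e+00] [-0.9957883  -0.23117771 -0.55985912]
[[-0.     0.96   0.279  0.072]
 [ 1.    -0.     0.001 -0.001]
 [ 0.001  0.279 -0.96   0.032]
 [ 0.     0.     0.     1.   ]] 65.70646984690485 254.32370937441223 189.31205632369637
```

View pics/w1.png

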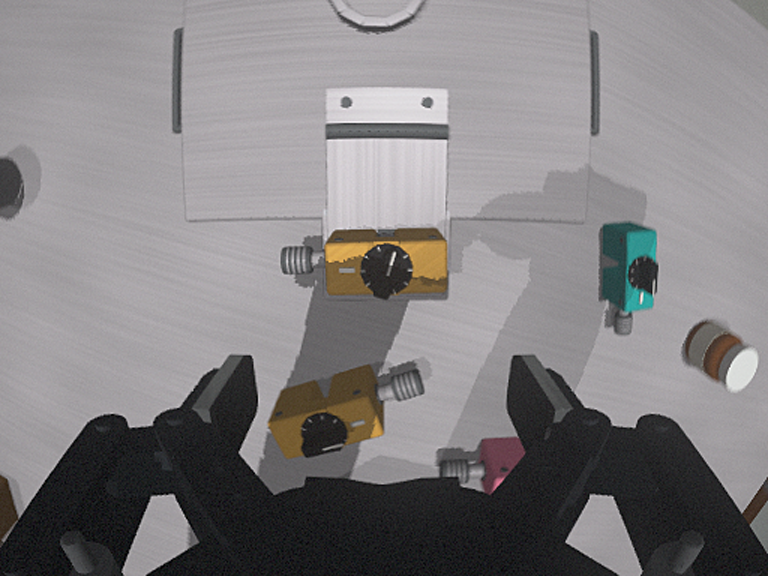

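The wrist view shows the lock's top face around (387,265), the dial at (387,270), the white mark at (347,271) on the left (+y) and the knob at (297,260). The pointer line runs upward at about (391,262). Next I'll zoom in for the dial angle and measure the centre.

```bash
python3 - <<'E'
from h import *
d=dict(np.load("w1.npz"));f={k:d[k] for k in("img","mount","vfov","cx","cy")};s=dict(eef_pos=d["pos"],eef_rot=d["rot"])
# rectify at z=.1615 (bar top) into lock-ish axes via world grid: 0.5mm/px
def rect(z,c,yaw,n=240,res=.0005):
    # sample image: invert mapping by projecting world points
    P=np.eye(4);P[:3,:3]=R.from_quat(s["eef_rot"]).as_matrix();P[:3,3]=s["eef_pos"];T=np.linalg.inv(P@f["mount"])
    j,i=np.meshgrid(np.arange(n),np.arange(n));a=(n/2-i)*res;b=(n/2-j)*res
    X=c[0]+a*np.cos(yaw)-b*np.sin(yaw);Y=c[1]+a*np.sin(yaw)+b*np.cos(yaw)
    p=np.stack([X,Y,np.full_like(X,z),np.ones_like(X)],-1)@T.T
    q=np.stack([p[...,0],-p[...,1],-p[...,2]],-1);r=np.hypot(q[...,0],q[...,1]);th=np.arctan2(r,q[...,2])
    k=th/r*foc(f)
    return cv2.remap(f["img"],(q[...,0]*k+f["cx"]).astype(np.float32),(q[...,1]*k+f["cy"]).astype(np.float32),cv2.INTER_CUBIC)
c=np.array([.534,-.021]);yaw=np.radians(16)
A=rect(.139,c,yaw);B=rect(.1615,c,yaw)
save("rec",cv2.hconcat([A,B]),None,1.6)
pp=np.array([[327,243],[447,243],[447,297],[327,297]])/1.5
print(toplane(f,pp,.139,s).round(4)); 
p=toplane(f,np.array([[187,219],[586,219]])/1.5,.08,s);e=p[0]-p[1];print("yaw",np.degrees(np.arctan2(-e[0],e[1])))
p=toplane(f,np.array([[298,260]])/1.5,.107,s);print(p)
E
```

```text
[[ 0.5437  0.0232  0.139 ]
 [ 0.5651 -0.0504  0.139 ]
 [ 0.5307 -0.0617  0.139 ]
 [ 0.5087  0.0143  0.139 ]]
yaw 16.18418213793336
[[0.5188834  0.04269162 0.107     ]]
```

View pics/rec.png

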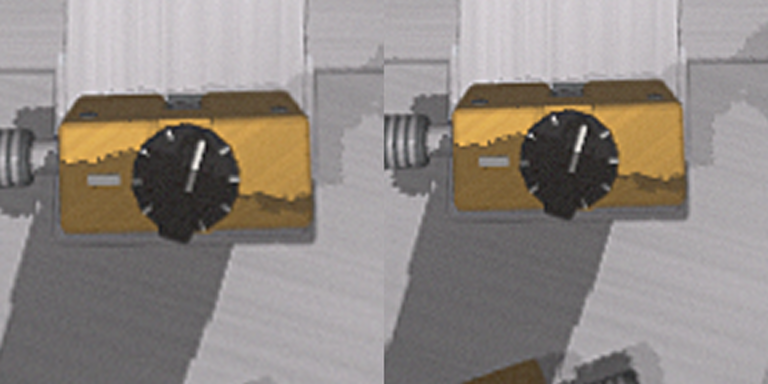

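The rectified view shows the pointer about 14° right of lock +x, so the dial stands 3 clicks clockwise of the mark (-108°) and needs +108° anticlockwise. The lock centre is about (0.538,-0.018), yaw about 16.4°. I'll turn the gripper half round so the wrist has range for that turn, then come down over the bar.

Call:
drive_tool:
  rows: "0 0 .0436 0 0 -.0564 -1;0 0 .0436 0 0 -.0564 -1;0 0 .0436 0 0 -.0564 -1;0 0 .0436 0 0 -.0564 -1;0 0 .0436 0 0 -.0564 -1;0 0 .0436 0 0 -.0564 -1;0 0 .0436 0 0 -.0564 -1;0 0 .0436 0 0 -.0564 -1;0 0 .0436 0 0 -.0564 -1;0 0 .0436 0 0 -.0564 -1"
  grip_force: 20

```text
clock: 2.7
eef_pos: [0.5335, -0.0208, 0.3401]
eef_rot: [0.515, 0.857, -0.0, -0.0]
ft_force: [-0.3, -0.2, -0.7]
width: 0.0853
```

Call:
drive_tool:
  rows: "0 0 0 0 0 -.0564 -.4;0 0 0 0 0 -.0564 -.4;0 0 0 0 0 -.0564 -.4;0 0 0 0 0 -.0564 -.4;0 0 0 0 0 -.0564 -.4;0 0 0 0 0 -.0564 -.4;-.0104 -.005 0 0 0 0 -.4;0 0 0 0 0 0 -.4;0 0 0 0 0 0 -.4;0 0 0 0 0 0 -.4"

```text
clock: 3.95
eef_pos: [0.5365, -0.0216, 0.3407]
eef_rot: [0.013, 1.0, -0.0, -0.0]
ft_force: [-0.3, -0.3, 0.1]
width: 0.06
```

```bash
python3 - <<'E'
from h import *
s=read_state();f=grab_frame("wrist");print(s["clock"],s["eef_pos"],R.from_quat(s["eef_rot"]).as_matrix().round(3),s["qpos"].round(3),s["ft_force"],s["width"])
save("w2",f["img"],None,1.4)
E
```

```text
3.95 [ 0.53649766 -0.02158041  0.34067223] [[-1.     0.027 -0.   ]
 [ 0.027  1.    -0.   ]
 [ 0.    -0.    -1.   ]] [-0.04   0.349 -0.016  1.206 -0.    -0.014] [-0.25805818 -0.26093242  0.11613721] 0.05995847861672194
```

View pics/w2.png

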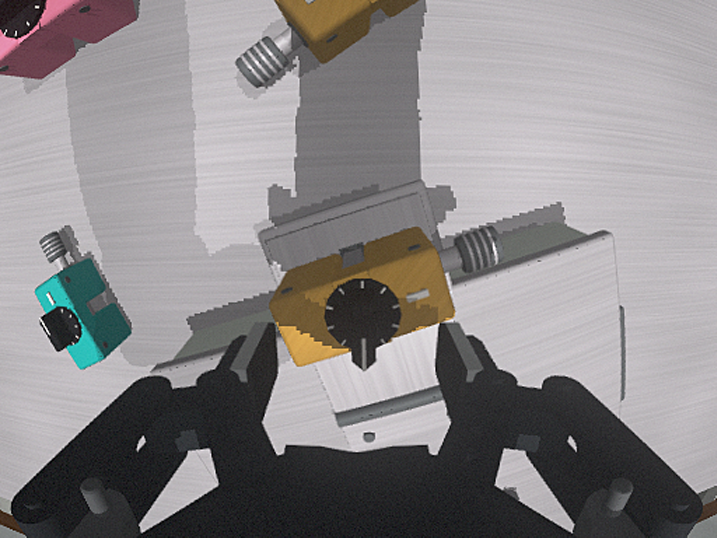

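The bar lies straight along the tool's x, with the pointer tip at (364,362). It is about 4 mm off toward tool +y, the same offset my measured position gives, so I'll correct that, descend and close.

Call:
drive_tool:
  rows: "-.008 .015 0 0 0 0 -.4;0 0 .042 0 0 0 -.4;0 0 .04 0 0 0 -.4;0 0 0 0 0 0 0;0 0 0 0 0 0 1;0 0 0 0 0 0 1;0 0 0 0 0 0 1;0 0 0 0 0 0 1;0 0 0 0 0 0 1;0 0 0 0 0 0 1"
  grip_force: 20

```text
clock: 5.25
eef_pos: [0.5388, -0.0181, 0.3204]
eef_rot: [0.013, 1.0, -0.0, 0.0]
ft_force: [0.0, -2.4, -0.2]
width: 0.0094
```

Call:
drive_tool:
  rows: "0 0 0 0 0 -.05 1;0 0 0 0 0 -.05 1;0 0 0 0 0 -.05 1;0 0 0 0 0 -.05 1;0 0 0 0 0 -.05 1;0 0 0 0 0 -.05 1;0 0 0 0 0 -.05 1;0 0 0 0 0 -.05 1;0 0 0 0 0 -.05 1;0 0 0 0 0 -.05 1"
  grip_force: 30

```text
clock: 6.5
eef_pos: [0.5379, -0.0176, 0.3204]
eef_rot: [-0.7, 0.715, 0.001, -0.0]
ft_force: [-2.5, -0.4, 3.4]
width: 0.0094
```

Call:
drive_tool:
  rows: "0 0 0 0 0 -.05 1;0 0 0 0 0 -.05 1;0 0 0 0 0 0 1;0 0 0 0 0 0 1;0 0 0 0 0 0 -.4;0 0 0 0 0 0 -.4;0 0 0 0 0 0 -.4;0 0 -.05 0 0 0 -.4;0 0 -.05 0 0 0 -.4;0 0 0 0 0 0 -.4"

```text
clock: 7.75
eef_pos: [0.5393, -0.0179, 0.3472]
eef_rot: [0.801, -0.598, 0.002, -0.001]
ft_force: [0.2, 0.2, 0.2]
width: 0.0599
```

```bash
python3 - <<'E'
from h import *
s=read_state();f=grab_frame("wrist");print(s["clock"],s["eef_pos"],R.from_quat(s["eef_rot"]).as_matrix().round(3),s["qpos"].round(3),s["ft_force"],s["width"])
np.savez("w3.npz",img=f["img"],**{k:f[k] for k in("mount","vfov","cx","cy")},pos=s["eef_pos"],rot=s["eef_rot"])
save("w3",f["img"],None,1.5)
E
```

```text
7.75 [ 0.53929698 -0.01789452  0.34723617] [[ 0.284 -0.959  0.004]
 [-0.959 -0.284 -0.   ]
 [ 0.001 -0.004 -1.   ]] [-0.033  0.347 -0.     1.219 -0.    -1.892] [0.21861478 0.23297066 0.21224502] 0.05992470861555281
```

View pics/w3.png

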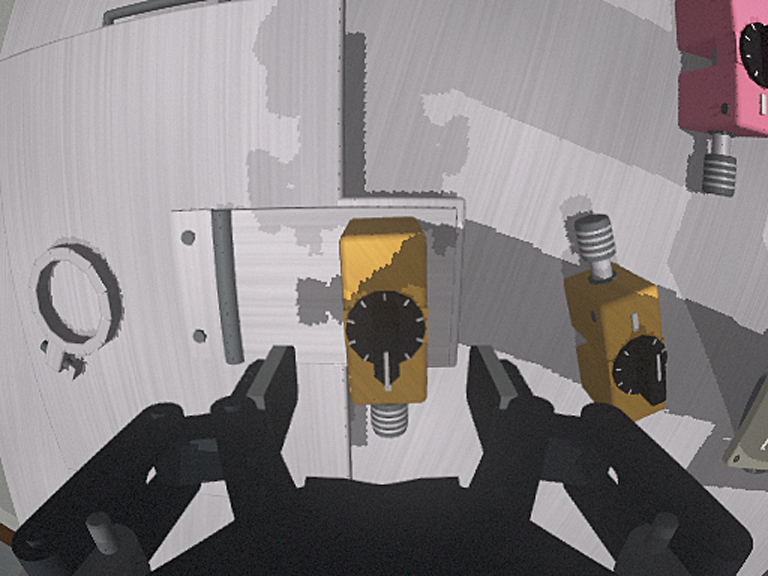

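The pointer now lies at (388,370), straight toward the knob at (390,420). Next I'll measure the knob and the lock's yaw.

```bash
python3 - <<'E'
from h import *
d=dict(np.load("w3.npz"));f={k:d[k] for k in("img","mount","vfov","cx","cy")};s=dict(eef_pos=d["pos"],eef_rot=d["rot"])
M=R.from_quat(s["eef_rot"]).as_matrix()
def show(n,uv,z):
    p=toplane(f,np.array(uv)/1.5,z,s);print(n,p.round(4).tolist(),"tool xy mm",((p-s["eef_pos"])@M*1000)[:,:2].round(1).tolist())
show("top corners",[[342,239],[426,237],[427,403],[349,403]],.139)
show("knob L/R edge, outer end",[[371,425],[408,425],[390,437]],.107)
show("pointer line",[[388,355],[388,388]],.1615)
show("disc",[[385,327]],.142)
show("lid edge -x",[[343,10],[343,190],[351,470]],.08)
E
```

```text
top corners [[0.5673, -0.0489, 0.139], [0.5351, -0.0593, 0.139], [0.5104, 0.0135, 0.139], [0.5448, 0.0236, 0.139]] tool xy mm [[37.4, -17.3], [38.3, 16.6], [-38.5, 19.6], [-38.5, -16.3]]
knob L/R edge, outer end [[0.5266, 0.0538, 0.107], [0.5068, 0.048, 0.107], [0.514, 0.0588, 0.107]] tool xy mm [[-72.7, -7.3], [-72.7, 13.4], [-81.1, 3.4]]
pointer line [[0.5381, -0.0153, 0.1615], [0.5339, -0.0014, 0.1615]] tool xy mm [[-3.0, 1.1], [-17.5, 1.2]]
disc [[0.5402, -0.0186, 0.142]] tool xy mm [[0.7, 0.1]]
lid edge -x [[0.604, -0.1569, 0.08], [0.5762, -0.0625, 0.08], [0.5248, 0.1121, 0.08]] tool xy mm [[151.3, -21.6], [52.9, -21.7], [-129.1, -22.0]]
```

Call:
drive_tool:
  rows: "-.088 .005 0 0 0 0 -.4;-.088 .005 0 0 0 0 -.4;-.088 0 0 0 0 0 -.4;0 0 0 0 0 0 -.4;0 0 .083 0 0 0 -.4;0 0 .083 0 0 0 -.4;0 0 .083 0 0 0 -.4;0 0 .083 0 0 0 -.4;0 0 0 0 0 0 -.4;0 0 0 0 0 0 -.4"
  grip_force: 30

```text
clock: 9.05
eef_pos: [0.5179, 0.0444, 0.2628]
eef_rot: [0.801, -0.599, 0.0, -0.0]
ft_force: [-0.1, 0.1, 0.2]
width: 0.0596
```

```bash
python3 - <<'E'
from h import *
s=read_state();f=grab_frame("wrist");M=R.from_quat(s["eef_rot"]).as_matrix();print(s["clock"],s["eef_pos"],s["ft_force"],s["width"], (M.T@(np.array([.5185,.0430,.107])-s["eef_pos"])*1000).round(1))
save("w4",f["img"],None,1.2)
E
```

```text
9.05 [0.51794456 0.0443537  0.2628122 ] [-0.05044392  0.10839302  0.19165966] 0.05960378243433388 [  1.4  -0.  155.8]
```

View pics/w4.png

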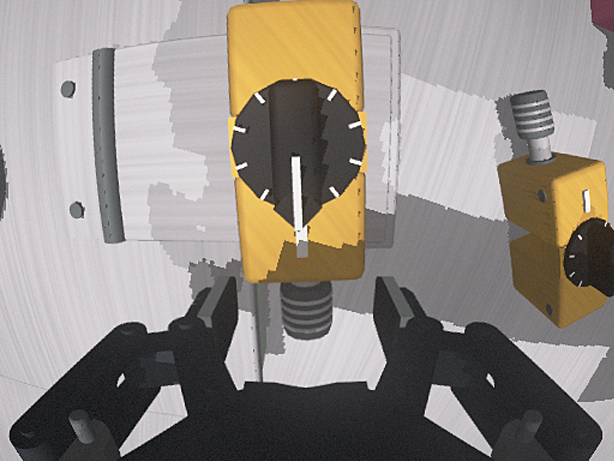

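The pointer (298,200) lines up with the white mark (302,245), and the knob (306,312) is centred between the pads. I'll close on it and draw.

Call:
drive_tool:
  rows: "0 0 0 0 0 0 1;0 0 0 0 0 0 1;0 0 0 0 0 0 1;0 0 0 0 0 0 1;-.023 0 0 0 0 0 1;-.023 0 0 0 0 0 1;-.023 0 0 0 0 0 1;-.023 0 0 0 0 0 1;-.023 0 0 0 0 0 1;-.023 0 0 0 0 0 1"
  grip_force: 30

```text
clock: 10.35
eef_pos: [0.5074, 0.0781, 0.262]
eef_rot: [0.801, -0.598, -0.0, 0.0]
ft_force: [0.1, -3.6, 1.9]
width: 0.0187
```

```bash
python3 - <<'E'
from h import *
s=read_state();f=grab_frame("wrist");print(s["clock"],s["eef_pos"],s["ft_force"],s["width"],np.linalg.norm(s["eef_pos"][:2]-[.51794,.04435]))
save("w5",f["img"],None,1.2)
E
```

```text
10.35 [0.50744498 0.07811287 0.26201072] [ 0.10474941 -3.56452647  1.91313598] 0.01874710463610026 0.03535642255412816
```

View pics/w5.png

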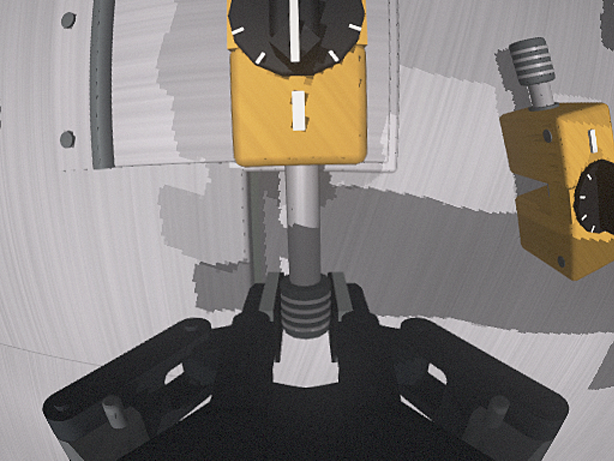

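The bolt is drawn about 35 mm. I'll pull a little more to feel the stop, then release, open and rise.

Call:
drive_tool:
  rows: "0 0 0 0 0 0 1;-.006 0 0 0 0 0 1;-.006 0 0 0 0 0 1;0 0 0 0 0 0 1;0 0 0 0 0 0 1;0 0 0 0 0 0 1;0 0 0 0 0 0 1;0 0 0 0 0 0 1;0 0 0 0 0 0 1;0 0 0 0 0 0 1"

```text
clock: 11.65
eef_pos: [0.5073, 0.0793, 0.2622]
eef_rot: [0.801, -0.599, 0.002, 0.001]
ft_force: [2.2, -8.0, 2.4]
width: 0.0189
```

Call:
drive_tool:
  rows: "0 0 0 0 0 0 -.4;0 0 0 0 0 0 -.4;0 0 0 0 0 0 -.4;0 0 -.11 0 0 0 -.4;0 0 -.11 0 0 0 -.4;0 0 -.11 0 0 0 -.4;.1 0 -.05 0 0 0 -.4;.1 0 0 0 0 0 -.4;.1 0 0 0 0 0 -.4;0 0 0 0 0 0 -.4"

```text
clock: 12.9
eef_pos: [0.5284, 0.0078, 0.357]
eef_rot: [0.801, -0.599, -0.0, -0.0]
ft_force: [-0.2, 0.1, -0.2]
width: 0.0597
```

```bash
python3 - <<'E'
from h import *
s=read_state();f=grab_frame("wrist");print(s["clock"],s["eef_pos"],s["ft_force"],s["width"],R.from_quat(s["eef_rot"]).as_matrix().round(3))
np.savez("w6.npz",img=f["img"],**{k:f[k] for k in("mount","vfov","cx","cy")},pos=s["eef_pos"],rot=s["eef_rot"])
save("w6",f["img"],None,1.5)
E
```

```text
12.9 [0.52836729 0.00778544 0.35701895] [-0.21235625  0.08192633 -0.19637421] 0.059729073384671795 [[ 0.282 -0.959 -0.   ]
 [-0.959 -0.282  0.   ]
 [-0.     0.    -1.   ]]
```

View pics/w6.png

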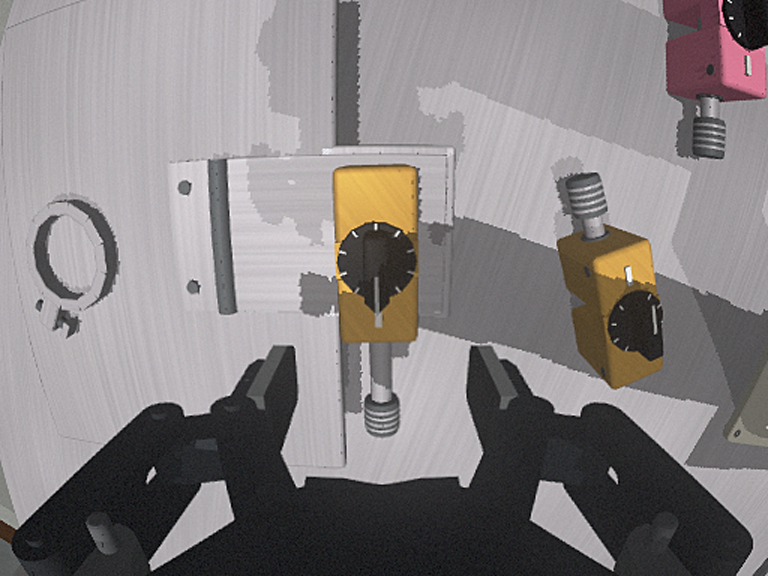

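The stop was felt: the force rose to 8 N with only 1.2 mm more travel. The view shows the dial on the mark (378,318) and the bolt extended, with the knob at (382,415). Now I'll measure the lock centre for the grasp.

```bash
python3 - <<'E'
from h import *
d=dict(np.load("w6.npz"));f={k:d[k] for k in("img","mount","vfov","cx","cy")};s=dict(eef_pos=d["pos"],eef_rot=d["rot"])
M=R.from_quat(s["eef_rot"]).as_matrix()
def show(n,uv,z):
    p=toplane(f,np.array(uv)/1.5,z,s);print(n,p.round(4).tolist(),"tool xy mm",((p-s["eef_pos"])@M*1000)[:,:2].round(1).tolist());return p
p=show("top corners",[[335,168],[418,166],[417,341],[341,342]],.139);print(p.mean(0))
show("disc",[[376,262]],.142)
show("knob L/R",[[365,415],[400,415]],.107)
E
```

```text
top corners [[0.5667, -0.0495, 0.139], [0.5339, -0.0599, 0.139], [0.5109, 0.0146, 0.139], [0.544, 0.0249, 0.139]] tool xy mm [[65.8, -20.6], [66.6, 13.7], [-11.4, 14.8], [-11.9, -19.9]]
[ 0.53888289 -0.01745561  0.139     ]
disc [[0.5393, -0.0163, 0.142]] tool xy mm [[26.2, -3.7]]
knob L/R [[0.5184, 0.0804, 0.107], [0.499, 0.0747, 0.107]] tool xy mm [[-72.4, -10.9], [-72.4, 9.2]]
```

Call:
drive_tool:
  rows: ".05 -.0124 0 0 0 0 -.4;.05 0 0 0 0 0 -.4;0 0 0 0 0 0 -.4;0 0 .083 0 0 0 -.4;0 0 .083 0 0 0 -.4;0 0 .083 0 0 0 -.4;0 0 .083 0 0 0 -.4;0 0 0 0 0 0 -.4;0 0 0 0 0 0 -.4;0 0 0 0 0 0 -.4"
  grip_force: 50

```text
clock: 14.2
eef_pos: [0.5387, -0.0143, 0.2754]
eef_rot: [0.801, -0.598, 0.001, -0.001]
ft_force: [-0.5, 0.9, 0.3]
width: 0.0598
```

Call:
drive_tool:
  rows: "0 0 0 0 0 0 0;0 0 0 0 0 0 1;0 0 0 0 0 0 1;0 0 0 0 0 0 1;0 0 0 0 0 0 1;0 0 0 0 0 0 1;0 0 0 0 0 0 1;0 0 0 0 0 0 1;0 0 0 0 0 0 1;0 0 0 0 0 0 1"
  grip_force: 50

```text
clock: 15.45
eef_pos: [0.5381, -0.0144, 0.275]
eef_rot: [0.801, -0.598, 0.0, -0.0]
ft_force: [-2.7, -0.7, 6.0]
width: 0.0355
```

Call:
drive_tool:
  rows: "0 0 -.02 0 0 0 1;0 0 -.02 0 0 0 1;0 0 -.03 0 0 0 1;0 0 -.03 0 0 0 1;0 0 -.03 0 0 0 1;0 0 -.03 0 0 0 1;0 0 -.03 0 0 0 1;0 0 -.03 0 0 0 1;0 0 -.03 0 0 0 1;0 0 0 0 0 0 1"
  grip_force: 70

```text
clock: 16.7
eef_pos: [0.5385, -0.0143, 0.3376]
eef_rot: [0.801, -0.598, 0.001, -0.001]
ft_force: [0.3, -0.8, -5.3]
width: 0.0352
```

Call:
drive_tool:
  rows: "0 0 -.06 0 0 0 1;0 0 -.06 0 0 0 1;0 0 -.06 0 0 0 1;0 0 -.06 0 0 0 1;0 0 -.06 0 0 0 1;0 0 -.05 0 0 0 1;0 0 0 0 0 0 1;0 0 0 0 0 0 1;0 0 0 0 0 0 1;0 0 0 0 0 0 1"

```text
clock: 17.95
eef_pos: [0.5381, -0.0143, 0.4236]
eef_rot: [0.801, -0.598, -0.001, 0.0]
ft_force: [-0.0, -0.4, -5.0]
width: 0.035
```

```bash
python3 - <<'E'
from h import *
s=read_state();f=grab_frame("wrist");g=grab_frame("scene");t=grab_frame("top");print(s["clock"],s["eef_pos"],s["ft_force"],s["width"],s["dq"].round(3),R.from_quat(s["eef_rot"]).as_matrix().round(3))
save("a",f["img"]);save("b",g["img"],(180,120,340,240),3.2)
a=cv2.imread("pics/a.png");b=cv2.imread("pics/b.png");b=b[:384,:512]
c=cv2.resize(cv2.cvtColor(t["img"],cv2.COLOR_RGB2BGR)[80:300,180:380],(349,384))
cv2.imwrite("pics/fin.png",cv2.resize(cv2.hconcat([a,b]),None,fx=.78,fy=.78))
E
```

```text
17.95 [ 0.53813613 -0.01431563  0.42358947] [-0.02753815 -0.40744353 -5.04018184] 0.03504394910629293 [ 0.001 -0.002  0.002  0.001 -0.001  0.001] [[ 0.284 -0.959 -0.001]
 [-0.959 -0.284  0.   ]
 [-0.     0.001 -1.   ]]
```

View pics/fin.png

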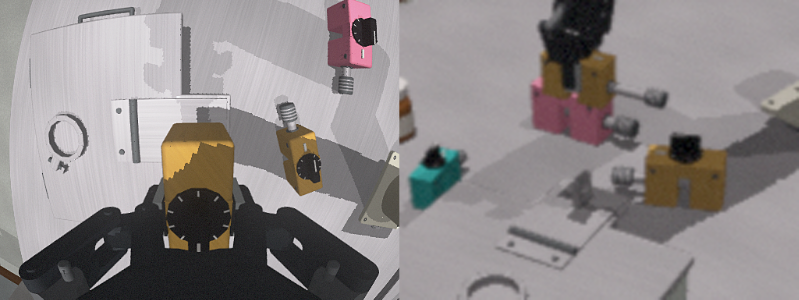

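The lock is off the staple: the wrist force shows its 5 N weight and the bolt is still out, with the knob at (655,97). I'll check level with a depth plane on the top face, and check the bystanders.

```bash
python3 - <<'E'
from h import *
s=read_state();f=grab_frame("wrist")
P=np.eye(4);P[:3,:3]=R.from_quat(s["eef_rot"]).as_matrix();P[:3,3]=s["eef_pos"];T=P@f["mount"]
v,u=np.nonzero(brass(f["img"]));z=f["z_map"][v,u]
d=np.c_[u-f["cx"],v-f["cy"]]/foc(f);r=np.linalg.norm(d,axis=1);k=np.tan(r)/r
c=np.c_[d[:,0]*k*z,-d[:,1]*k*z,-z];w=c@T[:3,:3].T+T[:3,3]
print("brass z pct",np.percentile(w[:,2],[5,25,50,75,95]).round(4))
q=w[(w[:,2]>.282)&(w[:,2]<.297)]
for _ in range(4):
    A=np.c_[q[:,:2]-[.538,-.018],np.ones(len(q))];x=np.linalg.lstsq(A,q[:,2],rcond=None)[0];e=abs(A@x-q[:,2]);q=q[e<2*np.median(e)+1e-4]
print(len(q),x,"tilt deg",np.degrees(np.hypot(*x[:2])),"underside above hasp",x[2]-.054-.085)
g=grab_frame("top");print([cv2.absdiff(cv2.cvtColor(g["img"],cv2.COLOR_RGB2BGR),cv2.imread("pics/top0.png"))[a:b,c:d].mean().round(1) for a,b,c,d in((200,240,65,110),(190,222,400,435),(110,148,212,260))])
E
```

```text
brass z pct [0.0419 0.2559 0.2864 0.2871 0.2878]
5210 [-0.00040578  0.0026065   0.28693949] tilt deg 0.15114055402034826 underside above hasp 0.1479394909003156
[np.float64(1.8), np.float64(2.2), np.float64(5.4)]
```

```bash
python3 -c "
from bench import *
print(close_job()); print(read_state()['eef_pos'])"
```

```text
the job is handed in; nothing more can be done
None
the job is handed in; nothing more can be done
```

I handed the job in at about 18 s of the 72 s, with the lock held still and level above the hasp.

- **Unlocking:** I turned the dial 108° anticlockwise (three clicks) to the white mark. With the lock still on its hasp, I then drew the bolt about 35 mm, until its stop took 8 N.
- **Lifting:** I gripped the lock by its flat faces and lifted it straight off the staple.
- **Last checks:** The underside is about 148 mm above the hasp and the tilt is about 0.15°. The wrist carries about 5 N, close to the lock's weight. The bolt is still seen drawn in the scene view.
- **Less certain:**
  - The gripper hid the pointer in the last pictures. The dial was last seen on the mark just before I gripped the lock.
  - Comparing top views before and after, the beaker and jar areas hardly changed (1.8 and 2.2 grey levels). The clamp area changed more (5.4); I put that down to the arm's shadow but did not look into it. The wrist pictures show the clamp still lying on the far part of the lid, and the arm never went near it.

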